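# Find a lamp's balance point and clip its hanger on there

### The arm

A 6-joint arm with a two-finger parallel gripper is mounted at the origin on the work surface. World frame = base frame: x ahead of the robot, y to its left, z up, the work surface at z = 0. Lengths are in mm, angles in rad, forces in N, time in s.
With the tool pointing down it reaches from about 275 to 750 mm from the base axis. Payload 10.2 kg.
Tool frame: the origin (TCP) lies at the very end of the fingers, on their centre line; the grasp point (between the pads) lies 19 mm behind it (ctrl.hold_point_z is the distance from the TCP to the grasp point, in mm); z points along the fingers, y is the direction in which the jaws open and shut (so a half turn about z gives the same grasp; the last joint's range is limited). The gripper opens to 85 mm and grips with 20 to 120 N. Pads are 22 mm wide; open, the fingers measure 114 mm over their backs; the gripper's body (76 mm by 85 mm) begins 54 mm behind the grasp point. The pads swing forward as they close: fully open they stand 13 mm farther back than shut.
Start: joints at [0.998, 0.313, 1.498, -0, 1.331, -0.223], TCP at [179.936, 493.208, 231.294] pointing down, gripper open.
Joint ranges: [-2.94, 2.94], [-0.97, 2.17], [0.19, 2.56], [-1.23, 4.37], [0.02, 3.11], [-2.88, 2.88]. Speed limits (rad/s): [2.39, 2.39, 3.01, 3.14, 3.14, 3.14].

### API

Orientations are given as a unit quaternion [w, x, y, z].
In Python, from rig import readout, cams, workorder, spotter, ctrl gives the robot as it stands.
- The arm moves only by the tool step_arm, never from a script. Its argument "plan" is text: rows parted by semicolons, each of 5 numbers parted by spaces: the shift along the tool's x, y, z in cm, then the turn about the tool's z in degrees, then the opening in per cent of the stroke, from 0 (shut) to 100 (fully open). In form: x y z twist gripper; .... A call has 1 to 10 rows; each row is the pose to reach, as a shift and turn from the pose commanded when the call began, along the tool's axes at that moment; what a row does not reach only later rows make up. A row lasts 1/10 s, in which the tool goes at most 50 mm and 8.59 degrees, less where a joint would pass 70% of its speed; a pose out of reach is approached as far as the arm can. A call with a gripper value outside its range is refused whole. The fingers move at their own pace and stop on an object; "grip_force" is the grip in N (left out, the last holds). Time passes only in rows, so rows that repeat a pose let the fingers close. It gives the time, the measured TCP pose, the force and the opening at its end, in the units of the state.
- readout.sense(): the state, without advancing time (a new reading comes with each control period).
- cams.capture(name): name is "scene" or "top"; returns (picture, depth): 480x640x3 uint8, red, green, blue; 480x640 float32, mm along the optical axis (not along the pixel's ray), 0 where there is no reading.
- cams.camera_info(name): a dict with "vfov" (degrees; the focal length in pixels is half the picture's height over the tangent of half this angle, whatever the lens; pixels are square), "cx", "cy" (the principal point, pixels), "rvec" (rotation vector, rad) and "tvec" (3), from world to camera coordinates, as OpenCV has them. Camera axes: x right, y down, z forward; pixel columns grow to the right and rows downward; lengths in mm; the calibration is good to about 2 mm. A picture is of the moment at which its call begins. camera_info takes no time and is no camera call.
- workorder.finish_job(): hands the job in, once; it reports no verdict.
Trained networks look in the newest picture that a camera, given by its name, has taken for a name from the list of things; names that differ only in an ending like _2 or _b are one class to them, and where a whole thing is asked for, a point or a joint stands for the part that bears it (a point fixed in the world has none). Each returns a list of dicts, best first, with "conf" (0 to 1); they miss things now and then, are a little off and sometimes report something else, mostly with a low value. They report only what shows in the picture. A call takes as long as a camera call. They do not tell look-alikes from the thing itself.
- spotter.regions_of(camera, target): "pixels" (480x640 bool, what is visible of it) and "extent" ([centre column, centre row, width, height] in pixels, round what is visible of it).
The state is a dict: "time_s": time; "joints": joint angles; "dq": joint speeds; "tau": joint torques, N m; "eef_pos": TCP position; "ee_rot": TCP orientation; "force": force on the tool from outside, world axes, zero at the start; "wrist_torque": the same for the moment, N m; "grip_width": opening from 0.0 (shut) to 1.0 (fully open).
Only numpy, scipy, OpenCV 4.12 (cv2) and the standard library are available. Lean on these libraries where they do the work, as an engineer would, in place of code of your own. Each camera call takes 0.05 s, during which the arm holds its last target. There are 200 camera calls.

### The job

This lamp will hang from one single clip, so find its balance point: with gentle nudges slide it lengthways out over the board's edge, never lifting it off the board, until, let go, it just tips and its nose drops to the desk - stop there, less than a centimetre past the tipping point. Then set the suspension clip astride the lamp's back right above the board's edge to mark that point, and press it straight down, without forcing it, until it has snapped fully home. Leave the lamp lying as it tipped, only just nose-heavy, and leave the other things on the desk alone.

Things in the scene. Friction and masses are not known exactly. Their poses are not given: they have to be found in the camera images.
- edge (a point): middle of the fulcrum: the sharp top edge, on the -y side, of the white 18 mm thick board fixed on the desk (220 mm along the edge, 300 mm deep behind it). x runs along the edge, y square to it from the edge in over the board, z up. The point is on the board's top face, 18 mm over the desk.
- lamp: loose slim aluminium lamp, 360 long, 30 wide, 24 high, 0.4 to 0.7 kg, lying flat light side down on the board about square to the edge, nose overhanging. Origin: middle of its underside. y runs along it from nose (-y) to tail (+y), x across, z up. The weight in the two ends is unknown: the balance point is up to 42 mm either way from the middle. It slides at about 2 to 5 N.
- lamp_mid (a point): middle of the lamp, half-way along and 12 mm above its underside. From 120 mm on one side to 120 mm on the other its back is a 30 mm wide, 5 mm thick aluminium flange with its top 24 mm above the underside, over a body 24 mm wide: the clip snaps over this flange. The last 60 mm at each end are grey housings, 30 wide and 24 high.
- nose (a point): middle of the lower edge of the lamp's nose end face. 18 mm above the desk while the lamp lies flat; about 0, on the desk, once it has tipped.
- tail (a point): middle of the flat tail end face (30 wide, 24 high), 12 mm above the underside: where the lamp can be pushed towards its nose. A finger pressing here holds the tail down by friction, so the lamp tips only when the finger is backed off; near balance it takes up to a second to tip.
- clip_grip (a point): middle of the clip's barrel, where to grip. The loose steel suspension clip (64 g) stands on the desk: an upright barrel, 12 mm across (x), 16 mm along (y), 28 mm high, on a plate 35 (x) x 20 (y) x 3 mm, under which two sprung legs with flared lips reach 18.5 mm down, one each side (+x, -x). Barrel centre is 35.5 mm over the lips' ends, plate top 21.5 mm. Put on with its y along the lamp's y (either way round).
- clip_seat (a point): middle of the underside of the clip's plate, 17 mm below the barrel's centre. Home when it rests on the lamp's flange, 24 mm above the lamp's underside; the lips start to touch the flange 11 to 18 mm higher. Snapping on takes about 8 to 16 N, more than 35 N is forcing it. The lips take up 2 mm of sideways error.
- spectro: bystander, loose: white hand-held colour meter, 70 x 150 x 82 mm high; origin in the middle of its underside
- tile: bystander, loose: round black calibration tile, 52 mm wide, 10 high; origin in the middle of its underside
- loupe: bystander, loose: small stand loupe, 36 mm wide, 48 high; origin in the middle of its underside
Not all that is in view belongs to the job. Leave any yellow look-alike of the part that bears clip_grip alone.

How it is judged:
By the outcome, as a careful person would: the job done as asked, in the order asked, and still so for the second after the job is handed in, with the robot touching nothing.
It also fails if it takes over 72 s, if anything falls off the work surface, if the arm or the gripper's body presses on something with over 40 N, if the wrist force passes 120 N, or if a joint passes its speed limit or range.

## Working session

There is one attempt and no reset: what is moved stays moved. The work goes in short steps, Python scripts to look and compute and a tool call to move; the robot and the scene stay as the last step left them, time stands still between calls to the robot, and variables do not carry over. Pictures are saved under pics/ and viewed, about 8 in all and at most 12, crops included, and the job is handed in when it is done.

Besides the shell and the picture viewer there is one more tool, called by a JSON object that holds its "api" and its "payload". step_arm: Moves the arm, as the interface text tells. Its arguments: {"type":"object","properties":{"plan":{"type":"string"},"grip_force":{"type":"number"}},"required":["plan"]}

```bash
ls; mkdir -p pics; cat > h.py <<'E'
import numpy as np, cv2
from rig import readout, cams, workorder, spotter, ctrl
def cam(n):
    i=cams.camera_info(n); f=240/np.tan(np.radians(i["vfov"])/2)
    R=cv2.Rodrigues(np.array(i["rvec"],float))[0]; return f,i["cx"],i["cy"],R,np.array(i["tvec"],float).ravel(),i
def cloud(n,d):
    f,cx,cy,R,t,_=cam(n); v,u=np.mgrid[:480,:640]
    P=np.stack([(u-cx)/f*d,(v-cy)/f*d,d],-1)
    W=(P-t)@R; W[d<=0]=np.nan; return W
def proj(n,p):
    f,cx,cy,R,t,_=cam(n); c=R@np.array(p,float)+t; return f*c[0]/c[2]+cx,f*c[1]/c[2]+cy
def snap(n,name=None):
    im,d=cams.capture(n)
    if name: cv2.imwrite(f"pics/{name}.png",im[:,:,::-1])
    return im,d,cloud(n,d)
def st():
    s=readout.sense(); print("t",round(s["time_s"],2),"pos",np.round(s["eef_pos"],1),"rot",np.round(s["ee_rot"],4),"F",np.round(s["force"],1),"g",round(s["grip_width"],3)); return s
E
python3 - <<'E'
from h import *
st(); print(ctrl.hold_point_z)
for n in ("top","scene"):
    im,d,W=snap(n,n+"0"); print(n,cam(n)[5])
    for t in ("lamp","clip_grip","edge","spectro","tile","loupe"):
        try:
            for r in spotter.regions_of(n,t)[:3]:
                p=W[r["pixels"]]; print(t,round(r["conf"],2),np.round(r["extent"]),np.round(np.nanmedian(p,0)),np.round(np.nanpercentile(p,[2,98],axis=0)).tolist())
        except Exception as e: print(t,e)
E
```

```text
pics
t 0.0 pos [179.8 493.  230.7] rot [-2.000e-04  1.740e-01  9.847e-01 -6.000e-04] F [ 0. -0.  1.] g 0.996
18.700000000000003
top {'vfov': 45.74577989641823, 'cx': 319.40733758670217, 'cy': 227.19323527814578, 'rvec': array([ 2.13335477, -2.19180943,  0.13941587]), 'tvec': array([ -30.4325283 ,  594.34265642, 1148.05297693])}
lamp 0.95 [273. 241. 178.  18.] [569.  52.  43.] [[550.0, -123.0, 17.0], [589.0, 224.0, 48.0]]
clip_grip 0.49 [474. 307.  24.   9.] [ 420. -356.   25.] [[409.0, -378.0, 3.0], [430.0, -345.0, 56.0]]
edge 0.87 [241. 235. 146. 109.] [594. 120.  19.] [[474.0, -26.0, 14.0], [691.0, 262.0, 25.0]]
edge 0.71 [271. 239. 177.  16.] [569.  46.  43.] [[551.0, -123.0, 22.0], [588.0, 223.0, 48.0]]
spectro 0.7 [376. 136.  72.  74.] [ 777. -169.   70.] [[718.0, -235.0, 10.0], [842.0, -102.0, 85.0]]
tile 0.93 [458. 177.  23.  22.] [ 699. -345.   12.] [[677.0, -368.0, 5.0], [722.0, -322.0, 16.0]]
loupe 0.58 [384. 308.  21.  19.] [ 428. -171.   49.] [[412.0, -192.0, 3.0], [443.0, -156.0, 54.0]]
scene {'vfov': 52.21073985305205, 'cx': 313.2973937039415, 'cy': 233.39909674843858, 
[... 210 characters left out ...]
]]
clip_grip 0.8 [127. 264.  24.  22.] [ 425. -361.   21.] [[409.0, -377.0, -2.0], [433.0, -343.0, 52.0]]
clip_grip 0.58 [137. 292.  26.  21.] [ 497. -372.   22.] [[479.0, -386.0, 3.0], [509.0, -359.0, 52.0]]
edge 0.77 [385. 216. 179. 122.] [619. 100.  17.] [[474.0, -34.0, 1.0], [697.0, 263.0, 19.0]]
spectro 0.86 [341. 348.  57. 107.] [ 803. -189.   67.] [[730.0, -240.0, 5.0], [851.0, -108.0, 82.0]]
tile 0.79 [214. 380.  34.  37.] [ 704. -346.    9.] [[677.0, -369.0, -1.0], [726.0, -322.0, 12.0]]
tile 0.25 [220. 221.  23.  29.] [ 437. -176.   37.] [[409.0, -189.0, -2.0], [445.0, -157.0, 49.0]]
loupe 0.72 [221. 219.  23.  26.] [ 437. -175.   37.] [[414.0, -189.0, -2.0], [445.0, -155.0, 49.0]]
```

```bash
python3 - <<'E'
import cv2,numpy as np
a=cv2.imread('pics/top0.png'); b=cv2.imread('pics/scene0.png')
c=cv2.resize(a[110:340,140:510],(800,497)); cv2.imwrite('pics/topc.png',c)
c=cv2.resize(b[230:330,90:220],(780,600),interpolation=cv2.INTER_CUBIC); 
d=cv2.resize(a[270:330,430:510],(400,300),interpolation=cv2.INTER_CUBIC); c[300:,380:]=d; cv2.imwrite('pics/clipc.png',c)
E
```

```text
(no output)
```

View pics/topc.png

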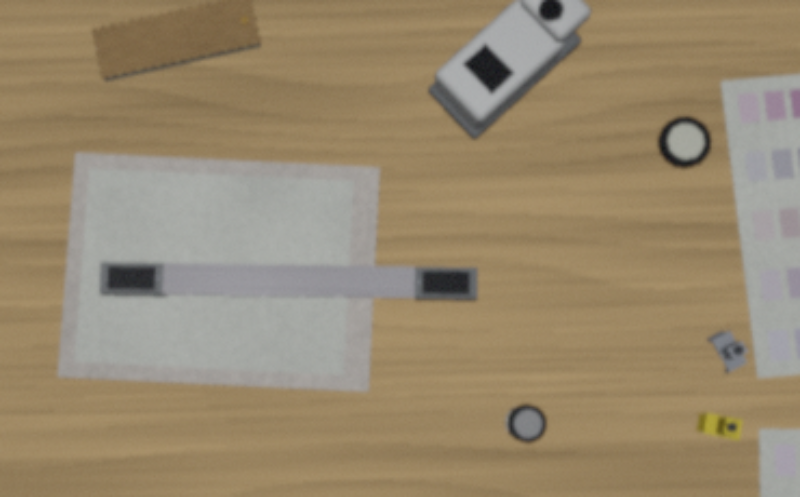

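View pics/clipc.png

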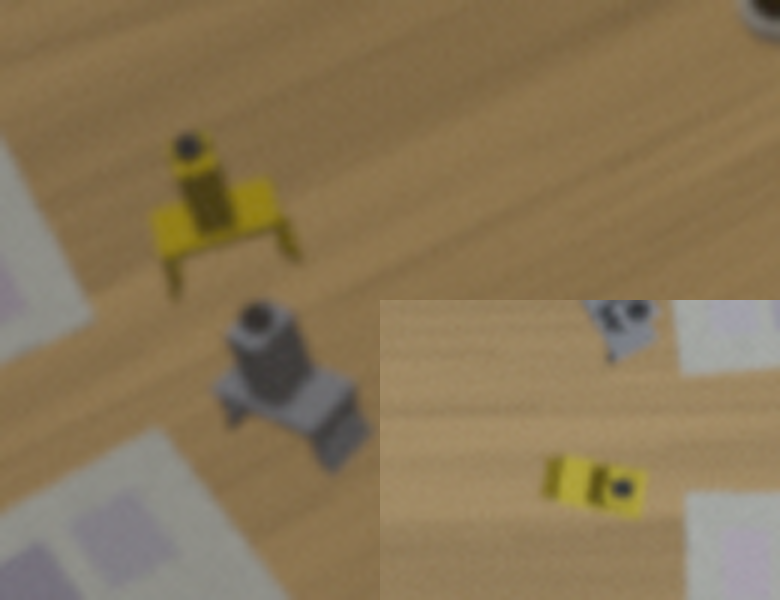

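The views show the board, lamp, loupe, tile and spectro. The grey clip, which is the real one, is at crop pixel (728,350), about world (495,-372). The yellow look-alike is at about (420,-358). Next I'll fit the geometry more precisely.

```bash
cat >> h.py <<'E'
def plane(n,u,v,z):
    f,cx,cy,R,t,_=cam(n); r=np.stack([(np.asarray(u)-cx)/f,(np.asarray(v)-cy)/f,np.ones(np.shape(u))],-1)@R
    C=-R.T@t; return C+r*((z-C[2])/r[...,2])[...,None]
def lamp(n,d=None,im=None):
    r=[q for q in spotter.regions_of(n,"lamp")][0]
    return r["pixels"]
E
python3 - <<'E'
from h import *
for n in("top","scene"):
    f,cx,cy,R,t,_=cam(n); print(n,"C",np.round(-R.T@t),round(f))
im,d,W=snap("top")
g=im.astype(float)
# board edge: blue/red ratio profile along columns
ratio=g[:,:,2]/(g[:,:,0]+1)
pts=[]
for v in list(range(190,228))+list(range(254,282)):
    row=cv2.GaussianBlur(ratio[v:v+1],(1,1),0)[0]
    seg=row[290:335]; dd=np.diff(seg); k=int(np.argmin(dd)); 
    w=np.clip(-dd[max(k-2,0):k+3],0,None); pts.append((290+np.sum(w*(np.arange(max(k-2,0),max(k-2,0)+len(w))+.5))/w.sum(),v))
pts=np.array(pts); P=plane("top",pts[:,0],pts[:,1],18.)
c=np.polyfit(P[:,0],P[:,1],1)
for _ in range(3):
    r=P[:,1]-np.polyval(c,P[:,0]); P=P[abs(r)<max(2*np.std(r),1)]; c=np.polyfit(P[:,0],P[:,1],1)
print("edge y=a x+b",c,"at x=570:",np.polyval(c,570),"deg",np.degrees(np.arctan(c[0])),len(P),np.std(P[:,1]-np.polyval(c,P[:,0])),"x",P[:,0].min(),P[:,0].max())
# depth-based edge
m=(W[:,:,2]>10)&(W[:,:,2]<28)
for v in (195,205,215,260,270,280): 
    k=np.where(m[v,150:340])[0]; print(v,np.round(W[v,150+k.max()],1), end=" ")
print()
for n in("top","scene"):
    if n=="scene": im,d,W=snap("scene")
    px=lamp(n); v,u=np.where(px)
    if n=="top":
        pp=plane(n,u,v,42.)[:,:2].astype(np.float32); print("rect",cv2.minAreaRect(pp))
    Q=W[px]; Q=Q[(Q[:,2]>34)&(Q[:,2]<52)]
    print(n,"top pts rect",cv2.minAreaRect(Q[:,:2].astype(np.float32)),"zmed",np.median(Q[:,2]),"meanline",np.polyfit(Q[:,1],Q[:,0],1))
    m=(abs(W[:,:,0]-495)<35)&(abs(W[:,:,1]+372)<32)&(W[:,:,2]>9)
    Q=W[m]; hi=Q[Q[:,2]>34]; lo=Q[(Q[:,2]<28)&(Q[:,2]>12)]
    print("clip hi",len(hi),hi.mean(0).round(1),hi.max(0).round(),hi.min(0).round(),"lo",len(lo),lo.mean(0).round(1),cv2.minAreaRect(lo[:,:2].astype(np.float32)))
    a=im[m]; print(a.mean(0).round())
    if n=="top": big=im[285-40:285+10,455:495]
a=cams.capture("scene")[0]
p=[proj("top",(495,-372,21)),proj("scene",(495,-372,21))]; print(p)
t=im if 0 else cams.capture("top")[0]
def crop(i,p): 
    u,v=map(int,p); return cv2.resize(i[v-20:v+20,u-20:u+20],(400,400),interpolation=cv2.INTER_CUBIC)
cv2.imwrite("pics/clip2.png",np.hstack([crop(t,p[0]),crop(a,p[1])])[:,:,::-1])
E
```

```text
top C [ 451.  -35. 1212.] 569
scene C [1075. -465.  682.] 490
edge y=a x+b [-0.0759367  11.42694282] at x=570: -31.85697559600841 deg -4.342518284847611 66 0.17224943706924956 x 482.78434608958895 675.5167239854025
195 [664.  -37.   22.5] 205 [643.3 -36.5  18. ] 215 [621.8 -33.8  18.6] 260 [526.1 -27.2  26.6] 270 [505.7 -26.6  17.9] 280 [484.9 -24.   18.6] 
rect ((569.8726806640625, 50.05918884277344), (359.5487060546875, 32.60137939453125), 87.64511108398438)
top top pts rect ((569.1947631835938, 50.07405090332031), (359.6846618652344, 30.986614227294922), 87.70572662353516) zmed 43.352051466329414 meanline [4.14749955e-02 5.66823154e+02]
clip hi 64 [ 490.8 -371.2   49.1] [ 499. -363.   57.] [ 483. -381.   34.] lo 116 [ 491.3 -371.2   22.4] ((490.99676513671875, -373.0101318359375), (35.0849494934082, 21.37812042236328), 26.037830352783203)
[112. 112. 115.]
scene top pts rect ((568.8571166992188, 50.234039306640625), (361.0473937988281, 34.236289978027344), 87.68453979492188) zmed 40.71977691766527 meanline [3.83015846e-02 5.68766486e+02]
clip hi 124 [ 494.2 -372.9   44.8] [ 500. -363.   54.] [ 485. -382.   34.] lo 173 [ 497.6 -371.8   20. ] ((491.593505859375, -372.28875732421875), (36.03784942626953, 21.033554077148438), 28.262027740478516)
[86. 82. 80.]
[(np.float64(476.1622681384522), np.float64(270.5702041705097)), (np.float64(137.9349633229358), np.float64(295.11385464569224))]
```

View pics/clip2.png

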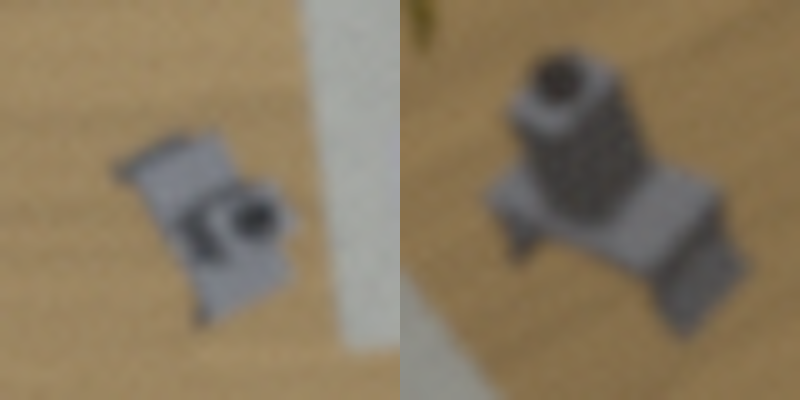

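Clip is at (491.5,-372.3), long axis at 27°. The lamp's middle is at (569.5,50), axis at 87.7°, about 82 mm inside the edge. I'll move in behind the tail.

{"api": "step_arm", "payload": {"plan": "-5 -1 1 -8 0;-45.2 -7.8 12 -17.8 0;-45.2 -7.8 12 -17.8 0;-45.2 -7.8 12 -17.8 0;-45.2 -7.8 12 -17.8 0;-45.2 -7.8 12 -17.8 0;-45.2 -7.8 15 -17.8 0;-45.2 -7.8 15 -17.8 0;-45.2 -7.8 17 -17.8 0;-45.2 -7.8 17 -17.8 0", "grip_force": 50}}

```text
time_s: 2.0
eef_pos: [577.8, 264.8, 61.6]
ee_rot: [0.0, 0.02, 1.0, 0.0]
force: [0.3, 1.3, -0.7]
grip_width: -0.004
```

```bash
cat >> h.py <<'E'
def axes():
    s=st(); q=s["ee_rot"]; from scipy.spatial.transform import Rotation as Ro
    R=Ro.from_quat([q[1],q[2],q[3],q[0]]).as_matrix(); print("tool x",np.round(R[:2,0],4),"y",np.round(R[:2,1],4),"yang",round(np.degrees(np.arctan2(R[1,1],R[0,1])),2)); return s,R
E
python3 -c "
from h import *
s,R=axes(); print('to (578,265,24):',(R.T@(np.array([578,265,24])-s['eef_pos'])/10).round(2))"
```

```text
t 2.0 pos [577.8 264.8  61.6] rot [3.000e-04 1.980e-02 9.998e-01 1.000e-04] F [ 0.3  1.3 -0.7] g -0.004
tool x [-0.9992  0.0395] y [0.0395 0.9992] yang 87.74
to (578,265,24): [-0.02  0.02  3.76]
```

{"api": "step_arm", "payload": {"plan": "0 0 3.8 0 0;0 -0.5 3.8 0 0;0 -1.0 3.8 0 0;0 -1.4 3.8 0 0;0 -1.8 3.8 0 0;0 -2.2 3.8 0 0;0 -2.6 3.8 0 0;0 -3.1 3.8 0 0;0 -3.6 3.8 0 0;0 -4.1 3.8 0 0"}}

```text
time_s: 3.0
eef_pos: [575.0, 225.7, 25.4]
ee_rot: [0.001, 0.019, 1.0, 0.001]
force: [-0.2, 5.9, 2.9]
grip_width: 0.0
```

```bash
cat >> h.py <<'E'
def look(name=None):
    im,d,W=snap("top",name); px=lamp("top")
    c=np.array([569.5,50.]); 
    # desk-independent: rect from pixels on z=42
    v,u=np.where(px); Q=W[px]; Q=Q[(Q[:,2]>5)&(Q[:,2]<75)]
    r=cv2.minAreaRect(Q[Q[:,2]>10][:,:2].astype(np.float32))
    k=np.polyfit(Q[:,1],Q[:,2],1); ok=abs(Q[:,2]-np.polyval(k,Q[:,1]))<8; k=np.polyfit(Q[ok,1],Q[ok,2],1)
    print("rect",np.round(r[0],1),np.round(r[1],1),round(r[2],2),"ylim",np.nanpercentile(Q[:,1],[.5,99.5]).round(1),"slope dz/dy",round(k[0],4),"z at edge",round(np.polyval(k,-32),1)); return im,W,px
E
python3 -c "
from h import *
axes(); look('p1')"
```

```text
t 3.0 pos [575.  225.7  25.4] rot [9.000e-04 1.950e-02 9.998e-01 9.000e-04] F [-0.2  5.9  2.9] g 0.0
tool x [-0.9992  0.0389] y [0.0389 0.9992] yang 87.77
rect [570.7  24.8] [346.3  35.2] 87.7 ylim [-147.1  189.6] slope dz/dy -0.0006 z at edge 43.3
```

{"api": "step_arm", "payload": {"plan": "0 -0.5 0 0 0;0 -1.0 0 0 0;0 -1.5 0 0 0;0 -2.0 0 0 0;0 -2.4 0 0 0;0 -2.4 0 0 0;0 -1.9 0 0 0;0 -1.9 0 0 0;0 -1.9 0 0 0;0 -1.9 0 0 0"}}

```text
time_s: 4.1
eef_pos: [573.7, 205.9, 24.3]
ee_rot: [-0.0, 0.02, 1.0, -0.0]
force: [-0.3, -0.1, 0.5]
grip_width: -0.001
```

```bash
python3 -c "
from h import *
axes(); look('p2')"
```

```text
t 4.1 pos [573.7 205.9  24.3] rot [-2.000e-04  1.950e-02  9.998e-01 -2.000e-04] F [-0.3 -0.1  0.5] g -0.001
tool x [-0.9992  0.039 ] y [0.039  0.9992] yang 87.76
rect [570.8   2.6] [352.2  35.4] 87.88 ylim [-172.5  170.3] slope dz/dy -0.0006 z at edge 43.3
```

{"api": "step_arm", "payload": {"plan": "0 -0.6 0 0 0;0 -1.1 0 0 0;0 -1.1 0 0 0;0 -0.6 0 0 0;0 -0.6 0 0 0;0 -0.6 0 0 0;0 -0.6 0 0 0;0 -0.6 0 0 0;0 -0.6 0 0 0;0 -0.6 0 0 0"}}

```text
time_s: 5.2
eef_pos: [573.7, 200.0, 24.5]
ee_rot: [-0.0, 0.02, 1.0, -0.0]
force: [0.3, -0.5, 0.6]
grip_width: -0.001
```

```bash
cat >> h.py <<'E'
def tilt():
    im,d,W=snap("top"); s=readout.sense()
    m=(abs(W[:,:,0]-(568+.04*(W[:,:,1]+32)))<9)&(W[:,:,2]>8)&(W[:,:,2]<80)&(W[:,:,1]<s["eef_pos"][1]-60)&(W[:,:,1]>-300)
    Q=W[m]; Q=Q[Q[:,1]>np.percentile(Q[:,1],1)]; k=np.polyfit(Q[:,1],Q[:,2],1)
    print("t",round(s["time_s"],2),"tcp",np.round(s["eef_pos"],1),"F",np.round(s["force"],1),"slope",round(k[0],4),"nose y",Q[:,1].min().round(1))
E
python3 -c "
from h import *
tilt()"
```

```text
t 5.25 tcp [573.7 200.   24.5] F [-0.1 -0.5  0.3] slope -0.0007 nose y -177.4
```

{"api": "step_arm", "payload": {"plan": "0 -0.6 0 0 0;0 -1.1 0 0 0;0 -1.1 0 0 0;0 -0.6 0 0 0;0 -0.6 0 0 0;0 -0.6 0 0 0;0 -0.6 0 0 0;0 -0.6 0 0 0;0 -0.6 0 0 0;0 -0.6 0 0 0"}}

```text
time_s: 6.25
eef_pos: [573.4, 194.0, 24.5]
ee_rot: [-0.0, 0.02, 1.0, -0.0]
force: [0.4, -0.1, 0.7]
grip_width: -0.0
```

```bash
python3 -c "
from h import *
tilt()"
```

```text
t 6.3 tcp [573.4 194.   24.6] F [ 0.4  1.3 -0.6] slope 0.0006 nose y -183.0
```

{"api": "step_arm", "payload": {"plan": "0 -0.6 0 0 0;0 -1.1 0 0 0;0 -1.1 0 0 0;0 -0.6 0 0 0;0 -0.6 0 0 0;0 -0.6 0 0 0;0 -0.6 0 0 0;0 -0.6 0 0 0;0 -0.6 0 0 0;0 -0.6 0 0 0"}}

```text
time_s: 7.3
eef_pos: [573.2, 187.9, 24.5]
ee_rot: [-0.0, 0.02, 1.0, -0.0]
force: [0.8, -0.9, 0.9]
grip_width: 0.001
```

```bash
python3 -c "
from h import *
tilt()"
```

```text
t 7.35 tcp [573.2 188.   24.5] F [ 0.5 -0.1  0.7] slope 0.0001 nose y -189.2
```

{"api": "step_arm", "payload": {"plan": "0 -0.6 0 0 0;0 -1.1 0 0 0;0 -1.1 0 0 0;0 -0.6 0 0 0;0 -0.6 0 0 0;0 -0.6 0 0 0;0 -0.6 0 0 0;0 -0.6 0 0 0;0 -0.6 0 0 0;0 -0.6 0 0 0"}}

```text
time_s: 8.35
eef_pos: [573.0, 182.0, 24.5]
ee_rot: [-0.0, 0.02, 1.0, -0.0]
force: [0.0, -0.3, -0.5]
grip_width: -0.0
```

```bash
python3 -c "
from h import *
tilt()"
```

```text
t 8.4 tcp [573.  181.9  24.5] F [-0.8 -1.   0.4] slope -0.0006 nose y -195.6
```

{"api": "step_arm", "payload": {"plan": "0 -0.6 0 0 0;0 -1.1 0 0 0;0 -1.1 0 0 0;0 -0.6 0 0 0;0 -0.6 0 0 0;0 -0.6 0 0 0;0 -0.6 0 0 0;0 -0.6 0 0 0;0 -0.6 0 0 0;0 -0.6 0 0 0"}}

```text
time_s: 9.4
eef_pos: [572.7, 176.0, 24.5]
ee_rot: [0.0, 0.02, 1.0, -0.0]
force: [0.2, 0.8, 0.7]
grip_width: 0.001
```

```bash
python3 -c "
from h import *
tilt()"
```

```text
t 9.45 tcp [572.7 176.   24.5] F [0.8 0.7 0.3] slope -0.0001 nose y -201.8
```

{"api": "step_arm", "payload": {"plan": "0 -0.6 0 0 0;0 -1.1 0 0 0;0 -1.1 0 0 0;0 -0.6 0 0 0;0 -0.6 0 0 0;0 -0.6 0 0 0;0 -0.6 0 0 0;0 -0.6 0 0 0;0 -0.6 0 0 0;0 -0.6 0 0 0"}}

```text
time_s: 10.45
eef_pos: [572.5, 170.0, 24.5]
ee_rot: [-0.0, 0.02, 1.0, -0.0]
force: [0.7, -0.7, 0.1]
grip_width: -0.001
```

```bash
python3 -c "
from h import *
tilt()"
```

```text
t 10.5 tcp [572.5 170.   24.5] F [ 0.  0. -0.] slope 0.0002 nose y -205.7
```

{"api": "step_arm", "payload": {"plan": "0 -0.6 0 0 0;0 -1.1 0 0 0;0 -1.1 0 0 0;0 -0.6 0 0 0;0 -0.6 0 0 0;0 -0.6 0 0 0;0 -0.6 0 0 0;0 -0.6 0 0 0;0 -0.6 0 0 0;0 -0.6 0 0 0"}}

```text
time_s: 11.5
eef_pos: [572.3, 164.0, 24.6]
ee_rot: [0.0, 0.02, 1.0, -0.0]
force: [-0.9, -0.3, -0.2]
grip_width: 0.003
```

```bash
python3 -c "
from h import *
tilt()"
```

```text
t 11.55 tcp [572.3 164.   24.5] F [-0.2  0.   0.2] slope 0.0011 nose y -212.3
```

{"api": "step_arm", "payload": {"plan": "0 -0.6 0 0 0;0 -1.1 0 0 0;0 -1.1 0 0 0;0 -0.6 0 0 0;0 -0.6 0 0 0;0 -0.6 0 0 0;0 -0.6 0 0 0;0 -0.6 0 0 0;0 -0.6 0 0 0;0 -0.6 0 0 0"}}

```text
time_s: 12.55
eef_pos: [572.0, 158.0, 24.5]
ee_rot: [-0.0, 0.02, 1.0, -0.0]
force: [0.4, 0.4, 0.0]
grip_width: -0.003
```

```bash
python3 -c "
from h import *
tilt()"
```

```text
t 12.6 tcp [572.  158.   24.5] F [ 0.  -0.5  0. ] slope 0.0004 nose y -217.7
```

{"api": "step_arm", "payload": {"plan": "0 -0.6 0 0 0;0 -1.1 0 0 0;0 -1.1 0 0 0;0 -0.6 0 0 0;0 -0.6 0 0 0;0 -0.6 0 0 0;0 -0.6 0 0 0;0 -0.6 0 0 0;0 -0.6 0 0 0;0 -0.6 0 0 0"}}

```text
time_s: 13.6
eef_pos: [571.8, 152.0, 24.5]
ee_rot: [-0.0, 0.02, 1.0, -0.0]
force: [0.2, 0.1, -0.1]
grip_width: 0.004
```

```bash
python3 -c "
from h import *
tilt()"
```

```text
t 13.65 tcp [571.8 152.   24.5] F [ 0.1  0.1 -0.5] slope 0.0886 nose y -225.0
```

It tipped (slope 0.089), within one 6 mm nudge of the tipping point. Next I'll back off, rise, and go above the clip.

{"api": "step_arm", "payload": {"plan": "0 2 -2 0 0;0 2.5 -6 0 0;0 2.5 -11 8 30;5.98 -52.7 -11 60.7 45;5.98 -52.7 -11 60.7 45;5.98 -52.7 -11 60.7 45;5.98 -52.7 -11 60.7 45;5.98 -52.7 -11 60.7 45;5.98 -52.7 -11 60.7 45;5.98 -52.7 -11 60.7 45"}}

```text
time_s: 14.65
eef_pos: [520.9, -171.2, 134.7]
ee_rot: [0.0, 0.524, 0.852, 0.0]
force: [0.3, 0.3, -0.2]
grip_width: 0.448
```

```bash
python3 -c "
from h import *
s,R=axes(); print(np.round(s['joints'],2)); print((R.T@(np.array([491.5,-372.3,90])-s['eef_pos'])/10).round(2))"
```

```text
t 14.65 pos [ 520.9 -171.2  134.7] rot [2.000e-04 5.240e-01 8.517e-01 0.000e+00] F [ 0.3  0.3 -0.2] g 0.448
tool x [-0.4508  0.8926] y [0.8926 0.4508] yang 26.79
[-0.53  0.46  1.56  0.    1.13 -1.  ]
[-16.63 -11.69   4.48]
```

{"api": "step_arm", "payload": {"plan": "-16.63 -11.69 3.5 0 45;-16.63 -11.69 3.5 0 45;-16.63 -11.69 3.5 0 45;-16.63 -11.69 3.5 0 45;-16.63 -11.69 3.5 0 45;-16.63 -11.69 3.5 0 45"}}

```text
time_s: 15.25
eef_pos: [492.4, -371.4, 98.9]
ee_rot: [-0.0, 0.523, 0.852, 0.0]
force: [-0.6, 0.7, -0.3]
grip_width: 0.454
```

```bash
python3 -c "
from h import *
s,R=axes(); 
ti,_,_=snap('top'); im,d,W=snap('scene')
tilt()
W=cloud('scene',d)
Q=W[(abs(W[:,:,0]-493)<30)&(abs(W[:,:,1]+372)<30)&(W[:,:,2]>12)&(W[:,:,2]<28)]; print('plate',cv2.minAreaRect(Q[:,:2].astype(np.float32)))
u,v=map(int,proj('scene',(495,-372,50))); a=cv2.resize(im[v-50:v+50,max(u-65,0):u+65],(520,400))
p,q=map(int,proj('scene',(566,-32,40))); b=cv2.resize(im[q-75:q+75,p-100:p+100],(533,400))
cv2.imwrite('pics/v1.png',cv2.resize(np.hstack([a,b]),(800,304))[:,:,::-1])
print((R.T@(np.array([491.5,-372.3,22.5])-s['eef_pos'])/10).round(2))"
```

```text
t 15.25 pos [ 492.4 -371.4   98.9] rot [-4.000e-04  5.230e-01  8.524e-01  2.000e-04] F [-0.6  0.7 -0.3] g 0.454
tool x [-0.453   0.8915] y [0.8915 0.453 ] yang 26.94Traceback (most recent call last):
  File "<string>", line 5, in <module>
    tilt()
    ~~~~^^
  File "h.py", line 38, in tilt
    Q=W[m]; Q=Q[Q[:,1]>np.percentile(Q[:,1],1)]; k=np.polyfit(Q[:,1],Q[:,2],1)
                       ~~~~~~~~~~~~~^^^^^^^^^^
    return _quantile_unchecked(
        a, q, axis, out, overwrite_input, method, keepdims, weights)
    return _ureduce(a,
                    func=_quantile_ureduce_func,
    ...<5 lines>...
                    overwrite_input=overwrite_input,
                    method=method)
    r = func(a, **kwargs)
    result = _quantile(arr,
                       quantiles=q,
    ...<2 lines>...
                       out=out,
                       weights=wgt)
    slices_having_nans = np.isnan(arr[-1, ...])
                                  ~~~^^^^^^^^^
IndexError: index -1 is out of bounds for axis 0 with size 0
```

```bash
sed -i 's/&(W\[:,:,1\]<s\["eef_pos"\]\[1\]-60)/\&(W[:,:,1]<135)/' h.py; python3 -c "
from h import *
s,R=axes(); 
im,d,W=snap('scene')
tilt(); look('p3')
Q=W[(abs(W[:,:,0]-493)<30)&(abs(W[:,:,1]+372)<30)&(W[:,:,2]>12)&(W[:,:,2]<28)]; print('plate',cv2.minAreaRect(Q[:,:2].astype(np.float32)))
u,v=map(int,proj('scene',(495,-372,50))); a=cv2.resize(im[v-50:v+50,max(u-65,0):max(u-65,0)+130],(520,400))
p,q=map(int,proj('scene',(566,-32,40))); b=cv2.resize(im[q-75:q+75,p-100:p+100],(533,400))
cv2.imwrite('pics/v1.png',cv2.resize(np.hstack([a,b]),(800,304))[:,:,::-1])
print((R.T@(np.array([491.5,-372.3,22.5])-s['eef_pos'])/10).round(2))"
```

```text
t 15.4 pos [ 493.5 -369.2   99.9] rot [1.000e-04 5.214e-01 8.533e-01 1.000e-04] F [0.4 0.1 0. ] g 0.454
tool x [-0.4562  0.8899] y [0.8899 0.4562] yang 27.14
t 15.5 tcp [ 493.6 -369.2  100. ] F [ 0.8 -0.3  0.3] slope 0.0904 nose y -224.5
rect [569.7 -49.4] [356.7  35.2] 87.96 ylim [-226.   126.7] slope dz/dy 0.0919 z at edge 43.3
plate ((491.0322265625, -372.56048583984375), (36.561790466308594, 21.03948211669922), 25.868005752563477)
[-0.19 -0.33  7.74]
```

View pics/v1.png

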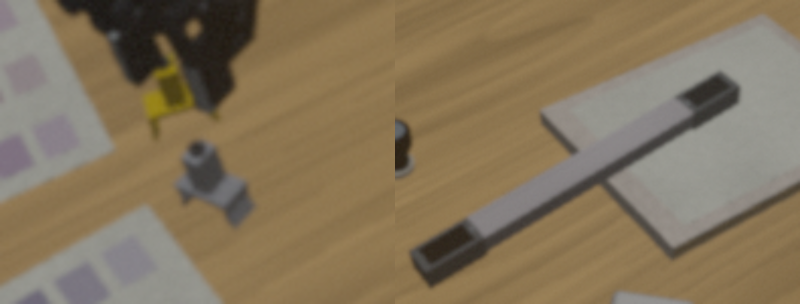

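{"api": "step_arm", "payload": {"plan": "-0.18 -0.35 2 0 45;-0.18 -0.35 4 0 45;-0.18 -0.35 6 0 45;-0.18 -0.35 7 0 45;-0.18 -0.35 7.6 0 45;-0.18 -0.35 7.6 0 45;-0.18 -0.35 7.6 0 25;-0.18 -0.35 7.6 0 5;-0.18 -0.35 7.6 0 5;-0.18 -0.35 7.6 0 5", "grip_force": 50}}

```text
time_s: 16.6
eef_pos: [491.1, -374.1, 24.5]
ee_rot: [0.001, 0.522, 0.853, -0.0]
force: [-0.3, -0.0, 5.2]
grip_width: 0.132
```

{"api": "step_arm", "payload": {"plan": "0 0 0 0 5;0 0 0 0 5"}}

```text
time_s: 16.8
eef_pos: [491.1, -374.1, 24.4]
ee_rot: [0.001, 0.522, 0.853, -0.0]
force: [-0.2, 0.7, 5.7]
grip_width: 0.131
```

{"api": "step_arm", "payload": {"plan": "0 0 -1 0 5;0 0 -4 0 5;0 0 -8 0 5;27 22.3 -9 29.2 5;27 22.3 -9 29.2 5;27 22.3 -9 29.2 5;27 22.3 -9 29.2 5;27 22.3 -9 29.2 5;27 22.3 -9 29.2 5;27 22.3 -9 29.2 5"}}

```text
time_s: 17.8
eef_pos: [565.7, -33.4, 114.0]
ee_rot: [0.0, 0.72, 0.694, 0.0]
force: [0.5, -0.1, -0.1]
grip_width: 0.133
```

{"api": "step_arm", "payload": {"plan": "0 0 0 0 5;0 0 0 0 5;0 0 0 0 5"}}

```text
time_s: 18.1
eef_pos: [565.5, -36.3, 113.5]
ee_rot: [0.0, 0.721, 0.693, -0.0]
force: [0.3, 0.0, 0.2]
grip_width: 0.129
```

```bash
python3 -c "
from h import *
s,R=axes(); 
for n in('top','scene'):
    im,d,W=snap(n,'h_'+n)
    for q in range(-95,80,25):
        m=(abs(W[:,:,1]-q)<8)&(abs(W[:,:,0]-566)<30)&(W[:,:,2]>33+(q+32)*.092)&(W[:,:,2]<52+(q+32)*.092)
        Q=W[m]; print(n,q,len(Q),np.round(np.percentile(Q[:,0],[3,50,97]),1) if len(Q) else '',np.round(np.median(Q[:,2]),1) if len(Q) else '')
    u,v=map(int,proj(n,(566,-32,60))); c=cv2.resize(im[v-38:v+37,u-50:u+50],(400,300),interpolation=cv2.INTER_CUBIC)
    o=c if n=='top' else np.hstack([o,c])
cv2.imwrite('pics/v2.png',o[:,:,::-1]); 
print(spotter.regions_of('scene','clip_grip')[0]['extent'])"
```

```text
t 18.1 pos [565.5 -36.3 113.5] rot [ 0.000e+00  7.205e-01  6.934e-01 -1.000e-04] F [0.3 0.  0.2] g 0.129
tool x [0.0383 0.9993] y [ 0.9993 -0.0383] yang -2.19
top -95 2 [577.7 578.9 580.1] 36.8
top -70 0  
top -45 0  
top -20 0  
top 5 28 [554.4 557.5 561.4] 45.8
top 30 39 [555.  560.7 567.3] 48.5
top 55 0  
scene -95 120 [551.5 567.1 580.6] 35.0
scene -70 116 [551.9 568.2 581. ] 36.9
scene -45 112 [553.7 569.5 581.8] 39.1
scene -20 107 [553.7 569.5 582.8] 41.6
scene 5 107 [553.9 571.  583.8] 43.7
scene 30 102 [556.4 571.8 584.9] 46.0
scene 55 97 [557.2 573.4 585.9] 48.5
[128.1, 265.6, 23.1, 28.2]
```

View pics/v2.png

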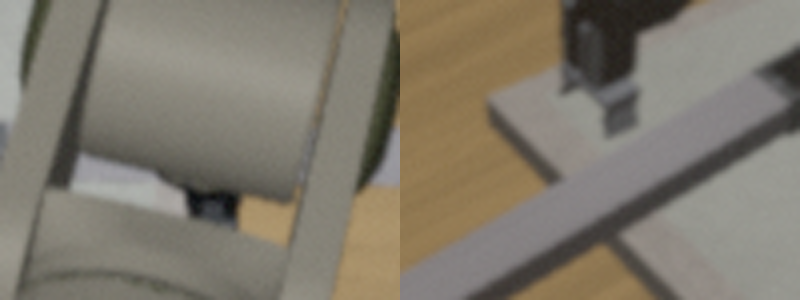

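```bash
python3 -c "
from h import *
t=cv2.imread('pics/p3.png').astype(np.float32); s=cv2.imread('pics/h_scene.png').astype(np.float32); t0=cv2.imread('pics/top0.png').astype(np.float32)
xs=np.arange(-24,24.1,1)
def prof(n,im,ys,zf,cx0):
    acc=[]
    for y in ys:
        c=566+.0384*(y+32)
        uv=np.array([proj(n,(c+x,y,zf(y))) for x in xs],np.float32)
        acc.append(cv2.remap(im,uv[:,:1],uv[:,1:],cv2.INTER_LINEAR)[:,0])
    return np.mean(acc,0)
for nm,n,im,ys,zf in(('top p3','top',t,range(-110,-50,3),lambda y:42+.092*(y+32)),('scene desk','scene',s,range(-110,-50,3),lambda y:42+.092*(y+32)),('scene board','scene',s,range(-10,50,3),lambda y:42+.092*(y+32)),('top0','top',t0,range(0,150,3),lambda y:42)):
    p=prof(n,im,ys,zf,0); print(nm); print('x   ',xs.astype(int).tolist()); print('sum ',p.mean(1).astype(int).tolist()); print('b-r ',(p[:,0]-p[:,2]).astype(int).tolist())
"
```

```text
top p3
x    [-24, -23, -22, -21, -20, -19, -18, -17, -16, -15, -14, -13, -12, -11, -10, -9, -8, -7, -6, -5, -4, -3, -2, -1, 0, 1, 2, 3, 4, 5, 6, 7, 8, 9, 10, 11, 12, 13, 14, 15, 16, 17, 18, 19, 20, 21, 22, 23, 24]
sum  [141, 141, 140, 140, 139, 139, 139, 139, 138, 138, 139, 141, 145, 149, 152, 154, 154, 154, 154, 154, 155, 156, 156, 157, 157, 157, 157, 156, 156, 156, 156, 156, 155, 155, 155, 154, 154, 153, 153, 152, 151, 148, 144, 140, 137, 135, 134, 135, 137]
b-r  [-61, -61, -61, -61, -61, -61, -61, -60, -58, -53, -44, -32, -19, -8, -2, 1, 3, 3, 3, 3, 4, 4, 4, 4, 4, 4, 4, 3, 3, 3, 3, 3, 4, 4, 4, 3, 3, 3, 3, 0, -3, -14, -25, -36, -47, -53, -58, -59, -60]
scene desk
x    [-24, -23, -22, -21, -20, -19, -18, -17, -16, -15, -14, -13, -12, -11, -10, -9, -8, -7, -6, -5, -4, -3, -2, -1, 0, 1, 2, 3, 4, 5, 6, 7, 8, 9, 10, 11, 12, 13, 14, 15, 16, 17, 18, 19, 20, 21, 22, 23, 24]
sum  [118, 118, 118, 118, 118, 118, 118, 118, 119, 120, 122, 124, 127, 129, 130, 130, 130, 130, 130, 130, 131, 131, 132, 132, 132, 131, 131, 131, 131, 131, 131, 131, 130, 130, 130, 129, 129, 127, 124, 120, 113, 103, 92,
[... 885 characters left out ...]
 -3, -4, -4, -4, -4]Traceback (most recent call last):
  File "<string>", line 13, in <module>
    p=prof(n,im,ys,zf,0); print(nm); print('x   ',xs.astype(int).tolist()); print('sum ',p.mean(1).astype(int).tolist()); print('b-r ',(p[:,0]-p[:,2]).astype(int).tolist())
  File "<string>", line 9, in prof
    uv=np.array([proj(n,(c+x,y,zf(y))) for x in xs],np.float32)
                 ~~~~^^^^^^^^^^^^^^^^^
  File "h.py", line 11, in proj
    f,cx,cy,R,t,_=cam(n); c=R@np.array(p,float)+t; return f*c[0]/c[2]+cx,f*c[1]/c[2]+cy
                  ~~~^^^
  File "h.py", line 4, in cam
    i=cams.camera_info(n); f=240/np.tan(np.radians(i["vfov"])/2)
ValueError: time passes only in moves, steps and waits
```

{"api": "step_arm", "payload": {"plan": "0.15 0.15 1.5 0 5;0.29 0.28 3.3 0 5;0.29 0.28 3.3 0 5;0.29 0.28 3.3 0 5"}}

```text
time_s: 18.65
eef_pos: [568.6, -33.2, 80.7]
ee_rot: [-0.0, 0.721, 0.693, -0.0]
force: [-0.2, -0.2, 0.4]
grip_width: 0.125
```

```bash
sed -i 's/^def cam(n):/from functools import lru_cache\n@lru_cache\ndef cam(n):/' h.py; cat > m.py <<'E'
from h import *
import sys
s,R=axes(); x0,y0,z0=s['eef_pos']
im,d,W=snap('scene','s_'+sys.argv[1]); zp=z0-2.9
for lo,hi in((-3,4),(-9,8)):
    m=(abs(W[:,:,0]-x0)<26)&(abs(W[:,:,1]-y0)<22)&(W[:,:,2]>zp+lo)&(W[:,:,2]<zp+hi)
    Q=W[m]; print('plate',len(Q),np.round(Q.mean(0),1),cv2.minAreaRect(Q[:,:2].astype(np.float32)),np.round(np.percentile(Q,[3,97],axis=0),1).tolist())
for p in ((568.4,-31.7,18),(568.4,-31.7,42),(x0,y0,zp)): print(np.round(proj('scene',p),1))
u,v=map(int,proj('scene',(x0,y0,zp-15))); c=im[v-30:v+30,u-40:u+40]
c=cv2.resize(c,(800,600),interpolation=cv2.INTER_CUBIC)
for p,col in (((568.4,-31.7,42),(255,0,0)),((x0,y0,zp),(0,255,0)),((640,11.43-.0759*640,18),(255,0,255)),((600,11.43-.0759*600,18),(255,0,255))):
    q=np.array(proj('scene',p)); q=((q-[u-40,v-30]+.5)*10).astype(int); cv2.circle(c,tuple(map(int,q)),4,col,-1)
cv2.imwrite('pics/z_'+sys.argv[1]+'.png',c[:,:,::-1])
E
python3 m.py a
```

```text
t 18.65 pos [568.6 -33.2  80.7] rot [-1.000e-04  7.205e-01  6.935e-01 -0.000e+00] F [-0.2 -0.2  0.4] g 0.125
tool x [0.0382 0.9993] y [ 0.9993 -0.0382] yang -2.19
plate 58 [575.9 -35.8  77. ] ((569.9786987304688, -32.047786712646484), (21.333528518676758, 36.442047119140625), 86.29264831542969) [[556.1, -42.3, 75.1], [587.3, -23.6, 81.6]]
plate 109 [575.5 -35.8  76.5] ((569.2990112304688, -32.47848892211914), (36.283935546875, 22.88201141357422), 0.15489561855793) [[553.6, -42.8, 69.9], [587.0, -22.7, 84.6]]
[321.7 233.7]
[322.1 224.7]
[322. 211.]
```

View pics/z_a.png

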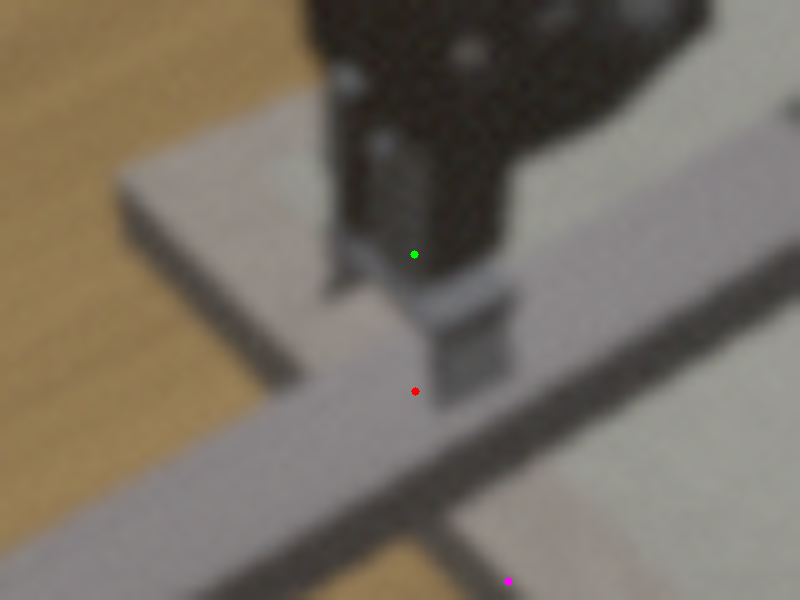

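```bash
python3 -c "
from h import *
c=lambda a,b:(322+(a-414)/10,211+(b-254)/10)
for nm,p,z in (('plate +x edge A',c(432,326),77.8),('B',c(515,288),77.8),('mid',c(472,308),77.8),('lamp +x edge',c(520,388),42.0),('lamp +x edge',c(400,462),40),('lamp -x edge',c(300,378),42),('edge',c(445,512),18),('edge',c(470,540),18)): print(nm,plane('scene',np.array([p[0]]),np.array([p[1]]),z).round(1))
"
```

```text
plate +x edge A [[585.6 -42.8  77.8]]
B [[587.  -24.4  77.8]]
mid [[586.3 -34.   77.8]]
lamp +x edge [[580.  -15.5  42. ]]
lamp +x edge [[580.1 -44.6  40. ]]
lamp -x edge [[552.5 -46.7  42. ]]
edge [[578.9 -32.   18. ]]
edge [[587.6 -32.9  18. ]]
```

{"api": "step_arm", "payload": {"plan": "0.03 -0.06 0.4 0 5;0.03 -0.06 0.8 0 5;0.03 -0.06 1.1 0 5;0.03 -0.06 1.4 0 5;0.03 -0.06 1.6 0 5;0.03 -0.06 1.8 0 5;0.03 -0.06 1.8 0 5"}}

```text
time_s: 19.4
eef_pos: [567.9, -32.3, 62.2]
ee_rot: [-0.0, 0.72, 0.694, -0.0]
force: [0.8, 1.4, 0.5]
grip_width: 0.128
```

```bash
python3 -c "
from h import *
s,R=axes();print(s['wrist_torque'])"
```

```text
t 19.4 pos [567.9 -32.3  62.2] rot [-2.000e-04  7.202e-01  6.938e-01 -1.000e-04] F [0.8 1.4 0.5] g 0.128
tool x [0.0373 0.9993] y [ 0.9993 -0.0373] yang -2.14
[-0.02440835 -0.01467333 -0.03000827]
```

{"api": "step_arm", "payload": {"plan": "-0.04 0 0.15 0 5;-0.05 0 0.3 0 5;-0.05 0 0.45 0 5;-0.05 0 0.45 0 5"}}

```text
time_s: 19.8
eef_pos: [567.9, -32.8, 57.7]
ee_rot: [-0.0, 0.72, 0.694, -0.0]
force: [-0.7, -0.4, -1.3]
grip_width: 0.128
```

{"api": "step_arm", "payload": {"plan": "0 0 0.15 0 5;0 0 0.3 0 5;0 0 0.3 0 5"}}

```text
time_s: 20.1
eef_pos: [567.9, -32.8, 54.6]
ee_rot: [-0.0, 0.72, 0.694, -0.0]
force: [-0.2, 0.1, -0.6]
grip_width: 0.128
```

```bash
python3 m.py b
```

```text
t 20.1 pos [567.9 -32.8  54.6] rot [-2.000e-04  7.202e-01  6.938e-01 -1.000e-04] F [-0.2  0.1 -0.6] g 0.128
tool x [0.0374 0.9993] y [ 0.9993 -0.0374] yang -2.14
plate 57 [576.5 -34.3  50.6] ((569.496337890625, -31.557878494262695), (20.34752655029297, 35.18824005126953), 89.0164566040039) [[556.1, -41.5, 48.8], [586.9, -23.0, 54.2]]
plate 108 [575.4 -34.3  50.2] ((572.9344482421875, -33.128700256347656), (40.2554817199707, 27.582223892211914), 46.41900634765625) [[554.6, -43.4, 43.3], [586.1, -13.3, 59.0]]
[321.7 233.7]
[322.1 224.7]
[321.6 221. ]
```

View pics/z_b.png

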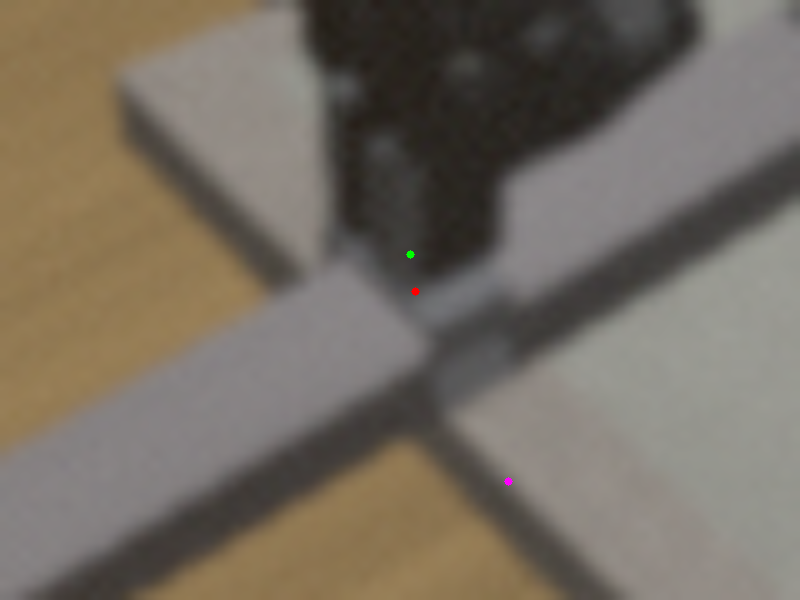

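{"api": "step_arm", "payload": {"plan": "0 0 0.15 0 5;0 0 0.3 0 5;0 0 0.3 0 5"}}

```text
time_s: 20.45
eef_pos: [567.9, -32.8, 51.7]
ee_rot: [-0.0, 0.72, 0.694, -0.0]
force: [-0.2, -0.0, -1.7]
grip_width: 0.132
```

{"api": "step_arm", "payload": {"plan": "0 0 0.1 0 5;0 0 0.2 0 5;0 0 0.2 0 5"}}

```text
time_s: 20.75
eef_pos: [567.9, -32.8, 49.7]
ee_rot: [-0.0, 0.72, 0.694, -0.0]
force: [-0.0, -0.3, -2.0]
grip_width: 0.133
```

{"api": "step_arm", "payload": {"plan": "0 0 0.05 0 5;0 0 0.1 0 5;0 0 0.1 0 5"}}

```text
time_s: 21.05
eef_pos: [568.1, -32.7, 49.1]
ee_rot: [0.0, 0.72, 0.694, 0.0]
force: [0.2, 1.1, 0.9]
grip_width: 0.129
```

{"api": "step_arm", "payload": {"plan": "0 0 0.05 0 5;0 0 0.1 0 5;0 0 0.1 0 5"}}

```text
time_s: 21.35
eef_pos: [568.3, -32.5, 48.7]
ee_rot: [0.0, 0.72, 0.694, 0.0]
force: [-1.2, 2.8, 6.8]
grip_width: 0.128
```

```bash
python3 -c "
from h import *
s,R=axes();print(s['wrist_torque'])
im,d,W=snap('scene')
for a,b in ((-215,-60),(0,60)):
    m=(W[:,:,1]>a)&(W[:,:,1]<b)&(abs(W[:,:,0]-(568.3+.0384*(W[:,:,1]+32)))<10)&(W[:,:,2]>12)&(W[:,:,2]<70); Q=W[m]; print(np.polyfit(Q[:,1]+32,Q[:,2],1).round(3))"
```

```text
t 21.35 pos [568.3 -32.5  48.7] rot [2.000e-04 7.202e-01 6.938e-01 5.000e-04] F [-1.2  2.8  6.8] g 0.128
tool x [0.0373 0.9993] y [ 0.9993 -0.0373] yang -2.14
[0.58226725 0.38873352 0.00221004]
[ 0.057 39.586]
[-1.7000e-02  4.1946e+01]
```

{"api": "step_arm", "payload": {"plan": "0 0 0.05 0 5;0 0 0.1 0 5;0 0 0.1 0 5"}}

```text
time_s: 21.7
eef_pos: [568.4, -32.2, 48.5]
ee_rot: [0.0, 0.72, 0.694, 0.001]
force: [-4.4, 5.6, 15.5]
grip_width: 0.131
```

```bash
python3 m.py c
```

```text
t 21.7 pos [568.4 -32.2  48.5] rot [2.000e-04 7.202e-01 6.938e-01 7.000e-04] F [-4.4  5.6 15.5] g 0.131
tool x [0.0372 0.9993] y [ 0.9993 -0.0372] yang -2.13
plate 60 [577.  -33.5  44.7] ((569.6646728515625, -28.77914047241211), (25.53952407836914, 34.86179733276367), 88.26560974121094) [[559.4, -41.4, 42.8], [586.7, -20.6, 49.0]]
plate 217 [572.7 -38.6  42. ] ((568.7481689453125, -32.42444610595703), (43.06560134887695, 38.86936569213867), 88.7415542602539) [[553.0, -53.3, 37.5], [586.4, -13.1, 51.8]]
[321.7 233.7]
[322.1 224.7]
[321.9 223.4]
```

View pics/z_c.png

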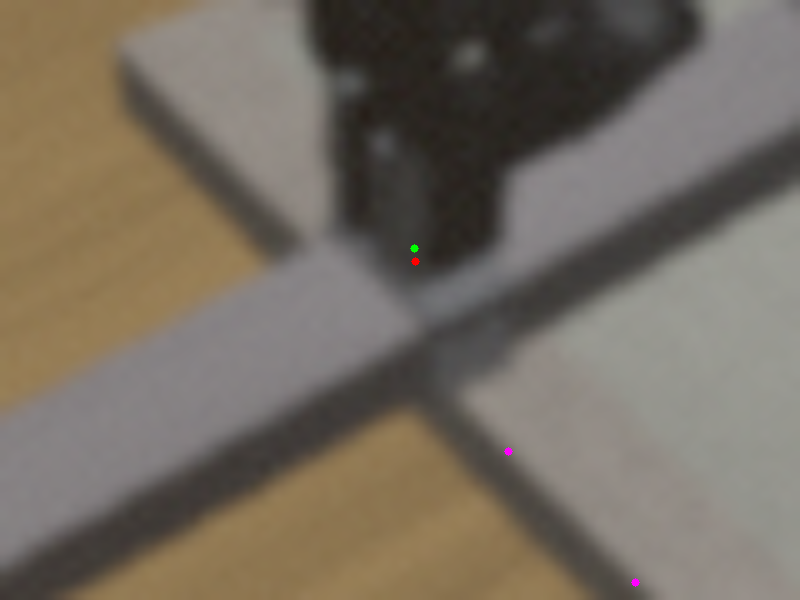

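{"api": "step_arm", "payload": {"plan": "0.03 0 0.04 0 5;0.03 0 0.08 0 5;0.03 0 0.08 0 5;0.03 0 0.08 0 5"}}

```text
time_s: 22.15
eef_pos: [568.5, -31.9, 48.3]
ee_rot: [0.0, 0.72, 0.694, 0.001]
force: [-6.1, 4.9, 20.3]
grip_width: 0.126
```

```bash
cat > sl.py <<'E'
from h import *
im,d,W=snap('scene')
for a,b in ((-235,-60),(0,50),(80,160)):
    m=(W[:,:,1]>a)&(W[:,:,1]<b)&(abs(W[:,:,0]-(568.3+.0384*(W[:,:,1]+32)))<9)&(W[:,:,2]>12)&(W[:,:,2]<72); Q=W[m]
    if len(Q)>20: print((a,b),len(Q),np.polyfit(Q[:,1]+32,Q[:,2],1).round(3),'yrange',Q[:,1].min().round(),Q[:,1].max().round(),[ (yy,round(float(np.median(Q[abs(Q[:,1]-yy)<6,2])),1)) for yy in range(a+12,b,25)])
E
python3 sl.py
```

```text
(-235, -60) 719 [ 0.046 41.599] yrange -228.0 -60.0 [(-223, 33.1), (-198, 35.1), (-173, 36.0), (-148, 36.4), (-123, 37.2), (-98, 38.5), (-73, 39.3)]
(0, 50) 154 [1.2000e-02 4.1459e+01] yrange 0.0 50.0 [(12, 42.0), (37, 43.1)]
(80, 160) 194 [-0.379 95.884] yrange 81.0 160.0 [(92, 45.3), (117, 45.8), (142, 16.7)]
```

{"api": "step_arm", "payload": {"plan": "0 0 0.05 0 5;0 0 0.05 0 5;0 0 -0.1 0 5;0 0 -0.15 0 5;0 0 -0.15 0 30;0 0 -0.15 0 30;0 0 -0.15 0 30;0 0 -2 0 30;0 0 -5 0 30;0 0 -8 0 30"}}

```text
time_s: 23.2
eef_pos: [567.7, -32.5, 126.7]
ee_rot: [-0.0, 0.72, 0.694, -0.0]
force: [-0.9, -0.4, -0.1]
grip_width: 0.299
```

{"api": "step_arm", "payload": {"plan": "-4 -14 -4 0 30;-4 -14 -4 0 0;-4 -14 -4 0 0;-4 -14 -4 0 0;-4 -14 -4 0 0"}}

```text
time_s: 23.7
eef_pos: [426.6, -67.6, 166.7]
ee_rot: [0.001, 0.721, 0.693, 0.0]
force: [0.8, -0.4, 0.6]
grip_width: -0.003
```

```bash
python3 sl.py; cat > cl.py <<'E'
from h import *
import sys
s,R=axes(); o=[]
for n in('top','scene'):
    im,d,W=snap(n,sys.argv[1]+n)
    m=(abs(W[:,:,0]-568)<20)&(abs(W[:,:,1]+34)<25)&(W[:,:,2]>53)&(W[:,:,2]<95); Q=W[m]
    if len(Q): print(n,'barrel',len(Q),Q.mean(0).round(1),np.percentile(Q,[3,97],axis=0).round(1).tolist())
    u,v=map(int,proj(n,(568,-32,50))); k=cv2.resize(im[v-24:v+24,u-26:u+26],(390,360),interpolation=cv2.INTER_CUBIC); 
    o.append(k)
cv2.imwrite('pics/f_'+sys.argv[1]+'.png',np.hstack(o)[:,:,::-1])
E
python3 cl.py r1
```

```text
(-235, -60) 743 [ 0.092 40.683] yrange -228.0 -60.0 [(-223, 23.1), (-198, 25.8), (-173, 27.8), (-148, 29.9), (-123, 32.3), (-98, 34.5), (-73, 37.0)]
(0, 50) 189 [-9.0000e-03  4.3099e+01] yrange 0.0 49.0 [(12, 44.8), (37, 46.5)]
(80, 160) 241 [ -0.418 102.028] yrange 81.0 160.0 [(92, 51.6), (117, 53.8), (142, 16.8)]
t 23.75 pos [427.2 -67.5 166.3] rot [5.000e-04 7.204e-01 6.936e-01 2.000e-04] F [0.6 1.5 0.2] g 0.002
tool x [0.0379 0.9993] y [ 0.9993 -0.0379] yang -2.17
top barrel 61 [567.2 -34.7  72.8] [[562.0, -42.8, 59.3], [573.3, -26.5, 78.7]]
scene barrel 107 [570.6 -35.6  66.2] [[563.0, -42.0, 53.7], [574.6, -26.9, 75.7]]
```

View pics/f_r1.png

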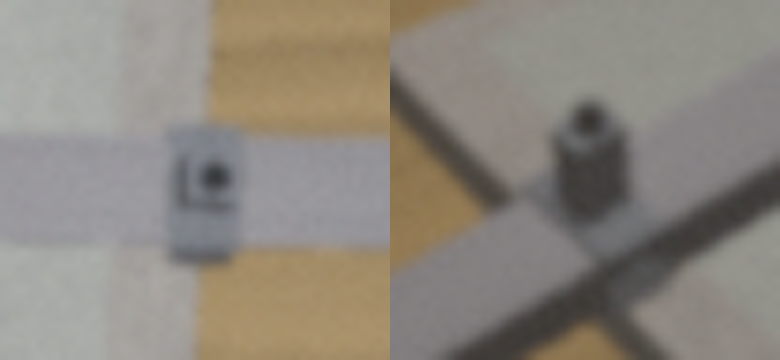

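The clip stands astride the lamp over the edge, and the lamp has tipped back to 0.092. It was pressed in vertically while the flange is tilted, so I'll press the barrel top with shut fingers to check and finish the seating.

{"api": "step_arm", "payload": {"plan": "3.78 13.95 3 0 0;3.78 13.95 4 0 0;3.78 13.95 4 0 0;3.78 13.95 4 0 0;3.78 13.95 6 0 0;3.78 13.95 8 0 0;3.78 13.95 8.6 0 0;3.78 13.95 8.8 0 0;3.78 13.95 8.8 0 0"}}

```text
time_s: 24.75
eef_pos: [567.7, -34.7, 78.6]
ee_rot: [0.0, 0.72, 0.694, 0.0]
force: [-0.1, 0.0, 0.5]
grip_width: -0.0
```

{"api": "step_arm", "payload": {"plan": "0 0 0.1 0 0;0 0 0.2 0 0;0 0 0.3 0 0;0 0 0.3 0 0"}}

```text
time_s: 25.15
eef_pos: [567.4, -34.7, 75.2]
ee_rot: [0.0, 0.72, 0.694, 0.0]
force: [-0.8, 0.2, -0.2]
grip_width: 0.004
```

{"api": "step_arm", "payload": {"plan": "0 0 0.1 0 0;0 0 0.2 0 0;0 0 0.2 0 0"}}

```text
time_s: 25.45
eef_pos: [567.6, -34.7, 73.4]
ee_rot: [0.0, 0.72, 0.694, 0.0]
force: [0.1, 0.2, 1.0]
grip_width: -0.002
```

{"api": "step_arm", "payload": {"plan": "0 0 0.1 0 0;0 0 0.1 0 0"}}

```text
time_s: 25.65
eef_pos: [568.1, -34.7, 73.1]
ee_rot: [0.001, 0.72, 0.694, 0.001]
force: [-0.3, 0.3, 8.8]
grip_width: -0.001
```

{"api": "step_arm", "payload": {"plan": "0 0 0.06 0 0;0 0 0.12 0 0;0 0 0.12 0 0"}}

```text
time_s: 25.95
eef_pos: [568.6, -34.7, 72.9]
ee_rot: [0.001, 0.72, 0.694, 0.001]
force: [-1.3, 1.7, 14.2]
grip_width: -0.002
```

{"api": "step_arm", "payload": {"plan": "0 0 0.06 0 0;0 0 0.12 0 0;0 0 0.12 0 0"}}

```text
time_s: 26.25
eef_pos: [569.2, -34.7, 72.8]
ee_rot: [0.002, 0.72, 0.694, 0.002]
force: [-2.0, 2.6, 21.8]
grip_width: 0.005
```

{"api": "step_arm", "payload": {"plan": "0 0 -0.3 0 0;0 0 -2 0 0;0 0 -6 0 0;-4 -12 -9 0 0;-4 -14 -9 0 0;-4 -14 -9 0 0;-4 -14 -9 0 0"}}

```text
time_s: 26.95
eef_pos: [422.2, -69.4, 160.2]
ee_rot: [-0.0, 0.721, 0.693, -0.0]
force: [1.2, -0.4, 0.8]
grip_width: 0.003
```

```bash
python3 sl.py; python3 cl.py r2; python3 -c "
from h import *
im,d,W=snap('top')
for t in('spectro','tile','loupe'):
    r=spotter.regions_of('top',t)[0]; print(t,round(r['conf'],2),np.round(r['extent']))
tilt(); im,d,W=snap('top')
m=(abs(W[:,:,0]-568)<14)&(abs(W[:,:,1]+34)<20)&(W[:,:,2]>68); print('barrel top z',np.median(W[m][:,2]).round(1),np.median(W[m],0).round(1))
for y in (-60,4):
    m=(abs(W[:,:,0]-568)<10)&(abs(W[:,:,1]-y)<8)&(W[:,:,2]>20); print('flange',y,np.median(W[m][:,2]).round(1))
g=im.astype(float)
for x in(558,568,578): 
    p=[proj('top',(x,y,44)) for y in range(-55,-5)]; print(x,[int(g[int(round(v)),int(round(u))].mean()) for u,v in p][::1])
"
```

```text
(-235, -60) 709 [ 0.093 40.853] yrange -228.0 -60.0 [(-223, 23.3), (-198, 26.0), (-173, 27.6), (-148, 30.0), (-123, 32.4), (-98, 35.0), (-73, 36.6)]
(0, 50) 182 [2.8000e-02 4.2095e+01] yrange 1.0 50.0 [(12, 44.3), (37, 46.7)]
(80, 160) 242 [ -0.41  101.031] yrange 80.0 160.0 [(92, 52.2), (117, 53.9), (142, 16.6)]
t 27.0 pos [424.7 -69.7 160.3] rot [4.000e-04 7.208e-01 6.931e-01 1.000e-04] F [ 0.8 -0.6  0.4] g 0.0
tool x [0.0392 0.9992] y [ 0.9992 -0.0392] yang -2.25
top barrel 61 [567.2 -34.7  72.9] [[562.1, -42.8, 61.9], [573.3, -26.5, 80.0]]
scene barrel 109 [570.6 -35.5  65.9] [[563.3, -41.6, 53.6], [574.4, -27.0, 76.0]]
spectro 0.7 [376. 135.  72.  77.]Traceback (most recent call last):
  File "<string>", line 5, in <module>
    r=spotter.regions_of('top',t)[0]; print(t,round(r['conf'],2),np.round(r['extent']))
      ~~~~~~~~~~~~~~~~~~~~~~~~~~~^^^
IndexError: list index out of range
```

View pics/f_r2.png

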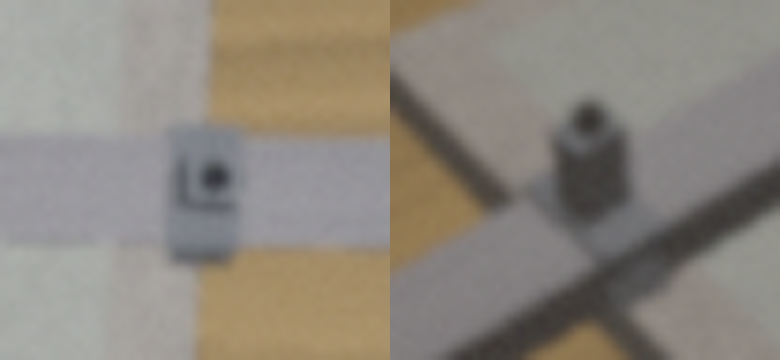

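```bash
python3 - <<'E'
from h import *
tilt(); im,d,W=snap('top'); snap('scene','end')
a=cv2.imread('pics/top0.png')[:,:,::-1]
for n,(u,v) in dict(spectro=(376,136),tile=(458,177),loupe=(384,308),yellow=(474,307)).items():
    print(n,np.abs(cv2.blur(im,(3,3)).astype(int)-cv2.blur(a,(3,3)))[v-18:v+18,u-18:u+18].mean().round(1))
m=(abs(W[:,:,0]-568)<14)&(abs(W[:,:,1]+34)<20)&(W[:,:,2]>68); print('barrel top',np.median(W[m],0).round(1))
workorder.finish_job(); st()
E
```

```text
t 27.3 tcp [426.6 -69.3 159.3] F [ 0.9  0.1 -0.1] slope 0.0924 nose y -224.6
spectro 1.8
tile 1.7
loupe 17.3
yellow 1.7
barrel top [567.8 -34.8  75.2]
the job is handed in; nothing more can be done
the job is handed in; nothing more can be done
```

```bash
python3 - <<'E'
import cv2
a=cv2.imread('pics/scene0.png').astype(int);b=cv2.imread('pics/end.png').astype(int)
print(abs(a-b)[205:236,208:236].mean())
E
```

```text
2.185099846390169
```

The lamp has been tipped, the clip is on at the balance point, and the job is handed in after about 27 s of the 72 s allowed. My last checks found nothing wrong.

- **Balance point:** I slid the lamp out with 6 mm nudges at the tail, backing off after each one. It tipped on its own after the last nudge, so it is at most about 6 mm past the tipping point. The middle of the lamp is now about 16 mm beyond the edge.
- **Clip:** I set the grey clip astride the lamp and pressed it down to about 20 N. I then pressed the barrel top to about 22 N with the fingers shut. The barrel top was at about 73 mm, where it should be when the clip is home, and it hardly moved under that load. In the top picture the clip's centre is within about 1 mm of the board's edge.
- **Lamp:** In the final check it is still tipped with its nose on the desk (slope 0.092). The nose has not moved since it tipped.
- **Other things:** The spectro, tile, loupe and yellow look-alike are unchanged.

Four readings did not fit cleanly:
- **Snap force:** I saw no separate 8–16 N rise at the height where the lips should first touch. I only read the force at the end of each move, so the snap probably fell between readings. That the clip is home rests on the height and firmness readings.
- **Lamp rocking:** While the clip was gripped and pressed, the lamp rocked partly level. It tipped back once released.
- **Loupe:** The top-camera comparison of the loupe disagreed (17 against under 2 for the others), most likely because the arm was in the way. The scene camera showed the loupe unchanged.
- **Tile:** The trained network missed the tile once, but comparing the pictures showed it unchanged.

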